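# Open the blue-doored label cabinet at the packing bench

## Robot

A 6-joint arm with a two-finger parallel gripper is mounted at the origin on the work surface; the furniture and walls round the work are solid. World frame = base frame: x ahead of the robot, y to its left, z up, the work surface at z = 0. Lengths are in m, angles in rad, forces in N, time in s.
With the tool pointing down it reaches from about 0.35 to 0.95 m from the base axis. Payload 17.4 kg.
Tool frame: the origin (TCP) lies at the very end of the fingers, on their centre line; the grasp point (between the pads) lies 19 mm behind it (robot.grip_depth is the distance from the TCP to the grasp point, in m); y points along the fingers, x is the direction in which the jaws open and shut, and the axes are right-handed (so a half turn about y gives the same grasp; the last joint's range is limited). The gripper opens to 93 mm and grips with 3 to 60 N. Pads are 15 mm wide; open, the fingers measure 128 mm over their backs; the gripper's body (75 mm by 188 mm) begins 65 mm behind the grasp point.
Start: joints at [1.252, 0.116, 1.442, -0, 1.584, -0.038], TCP at [0.187, 0.649, 0.219] pointing down, gripper open.
Joint ranges: [-2.83, 2.83], [-0.83, 2.19], [0.07, 2.5], [-1.14, 4.28], [0.01, 3], [-2.97, 2.97]. Speed limits (rad/s): [1.89, 1.89, 2.22, 3.14, 3.14, 3.14].

## Interface

Orientations are given as a unit quaternion [w, x, y, z].
In Python, from rig import robot, eyes gives the robot as it stands.
- The arm moves only by the shell command python3 -m handwheel 'ROWS' [OPENING] [FORCE]. ROWS is JSON, a list of rows, each a list of 2 entries, a list of its own where there are three numbers: the shift along the tool's x, y, z in m, then the turn, a rotation vector about the tool's x, y, z in degrees. In form: [[[dx, dy, dz], [ax, ay, az]], ...]. A call has 1 to 8 rows; each row shifts and turns the commanded pose from where the row before left it, along the tool's axes as they then stand; what a row does not reach is not made up. A row lasts 1/12 s, in which the tool goes at most 41.7 mm and 7.16 degrees, less where a joint would pass 70% of its speed; a pose out of reach is approached as far as the arm can. A call with a gripper value outside its range is refused whole. OPENING is the gripper's target within -1 to 1 (fully open at 1, half-way at 0, shut at -1), set as the call begins (- or left out, the last holds). The fingers move at their own pace and stop on an object; FORCE is the grip in N (left out, the last holds). Time passes only in rows, so rows that do not move let the fingers close. It gives the time, the measured TCP pose, the force and the opening at its end, in the units of the state.
- robot.get_state(): the state, without advancing time (a new reading comes with each control period).
- eyes.get_image(name): name is "side" or "top" or "wrist"; returns the picture (480x640x3 uint8, red, green, blue); there is no depth.
- eyes.camera_model(name): a dict with "camera_matrix" (3x3 intrinsics, pixels), "position" and "attitude" of the camera in the world; the wrist camera has in their place "mount" (4x4, takes a point from camera to tool coordinates, whose origin is the TCP and whose axes are the tool frame's). Camera axes: x right, y down, z forward; pixel columns grow to the right and rows downward; lengths in m; the calibration is good to about 2 mm. A picture is of the moment at which its call begins: read the wrist's pose just before it. camera_model takes no time and is no camera call.
- robot.finish_job(): hands the job in, once; it reports no verdict.
The state is a dict: "time_s": time; "joint_pos": joint angles; "qvel": joint speeds; "effort": joint torques, N m; "tool_pos": TCP position; "tcp_rot": TCP orientation; "ft_force": force on the tool from outside, world axes, zero at the start; "ft_torque": the same for the moment, N m; "gripper_width": opening from 0.0 (shut) to 1.0 (fully open).
Only numpy, scipy, OpenCV 4.12 (cv2) and the standard library are available. Lean on these libraries where they do the work, as an engineer would, in place of code of your own. Each camera call takes 0.05 s, during which the arm holds its last target. There are 200 camera calls.

## Task

The spare label rolls are kept in the small cabinet with the blue door and top. Swing that door wide open, until it stands about square to the cabinet, then let go and leave it standing open. Leave the yellow-doored cabinet shut.

Things in the scene. Friction and masses are not known exactly. Their poses are not given: they have to be found in the camera images.
- blue_door (a joint): Angle of the blue door, rad: 0 shut, 1.57 square, stop at 1.9; opens clockwise seen from above; starts 0 to 0.45. Stiff (1 to 2 N at the handle), no latch or spring, stays where left. Inset front, 125 mm wide, 12 mm thick, of a metal cabinet 140 wide, 125 deep, 190 mm high (grey sides, blue top), fixed to the bench. Front faces left and toward the robot (+y, -x); hinge at the far end, handle at the near end.
- blue_door_handle (a point): Grip point on the blue door's upright round steel bar: 12 mm thick, axis 40 mm off the door's face, 22 mm from its free edge. Point is 160 mm above the bench, 30 mm below the cabinet top; bar runs 20 mm above to 70 mm below it, on two 9 mm stems 8 mm above and 58 mm below. Axes turn with the door: x square into the door, y from free edge to hinge, z up. Pinch from above, fingers on the y sides.
- blue_door_hinge (a point): Point on the blue door's upright hinge axis, 160 mm above the bench, level with the grip point, which lies 99 mm along the door and 46 mm in front of it (x = -0.046, y = -0.099 in the door's axes, shared by this point). The gripper may turn with the door. Save the blue cabinet, nothing within 100 mm of the bar's path is higher than 60 mm.
- yellow_door (a joint): Angle of the yellow door, rad, 0 shut; to stay shut. Its cabinet is like the blue one (140 x 125 x 190 mm, grey sides, but yellow top and door), faces roughly the same way and stands farther left (+y), 0.4 to 0.7 m from the blue one. A bottle 290 mm tall stands beyond it, and a high shelf wall behind it.

How it is judged:
By the outcome, as a careful person would: the job done as asked, in the order asked, and still so for the second after the job is handed in, with the robot touching nothing.
It also fails if it takes over 35 s, if anything falls off the work surface, if the arm or the gripper's body presses on something with over 40 N, if the wrist force passes 120 N, or if a joint passes its speed limit or range.

## Working session

There is one attempt and no reset: what is moved stays moved. The work goes in short steps, Python scripts to look and compute and a shell command to move; the robot and the scene stay as the last step left them, time stands still between calls to the robot, and variables do not carry over. Pictures are saved under pics/ and viewed, about 8 in all and at most 12, crops included, and the job is handed in when it is done.

```bash
mkdir -p pics; ls; python3 - <<'E'
from rig import robot, eyes
import cv2, numpy as np
s=robot.get_state(); print(s)
for n in ("side","top"):
    im=eyes.get_image(n); cv2.imwrite(f"pics/{n}0.png",im[:,:,::-1]); m=eyes.camera_model(n); print(n,m)
print(eyes.camera_model("wrist"))
E
```

```text
pics
{'time_s': 0.0, 'joint_pos': array([ 1.25219116e+00,  1.16489869e-01,  1.44226072e+00,  2.39851545e-05,
        1.58397354e+00, -3.78094783e-02]), 'qvel': array([-0.00121435, -0.00015618, -0.00016354,  0.00012565,  0.00047214,
       -0.00131307]), 'effort': array([ 7.73062384e-04, -7.21290922e+01, -6.22581983e+01,  7.78440409e-02,
        2.42689415e-02, -9.30887086e-05]), 'tool_pos': array([0.18700281, 0.64837624, 0.21790538]), 'tcp_rot': array([-0.56482729,  0.56526985,  0.42477832, -0.42544506]), 'ft_force': array([ 0.01470049, -0.35745441, -0.69905387]), 'ft_torque': array([ 0.02096137, -0.01424852,  0.05785544]), 'gripper_width': 1.0004699761020686}
side {'camera_matrix': array([[522.41212608,   0.        , 317.60202867],
       [  0.        , 522.41212608, 240.80399565],
       [  0.        ,   0.        ,   1.        ]]), 'position': array([0.21259277, 1.13757174, 0.54271058]), 'attitude': array([ 0.08693541, -0.14549192,  0.82374714, -0.5410314 ])}
top {'camera_matrix': array([[516.76571711,   0.        , 314.69206087],
       [  0.        , 516.76571711, 246.33377295],
       [  0.        ,   0.        ,   1.        ]]), 'position': array([-0.21135662,  0.16039369,  1.09317842]), 'attitude': array([-0.23895956,  0.68338062, -0.654444  ,  0.21815663])}
{'camera_matrix': array([[347.55547766,   0.        , 316.1547861 ],
       [  0.        , 347.55547766, 240.87354419],
       [  0.        ,   0.        ,   1.        ]]), 'mount': array([[ 9.99999952e-01, -1.39007110e-05, -3.08476810e-04,
        -6.88090934e-04],
       [ 2.93484027e-04, -2.67829210e-01,  9.63466361e-01,
        -1.66324894e-01],
       [-9.60119680e-05, -9.63466405e-01, -2.67829193e-01,
         7.50976675e-02],
       [ 0.00000000e+00,  0.00000000e+00,  0.00000000e+00,
         1.00000000e+00]])}
```

View pics/top0.png

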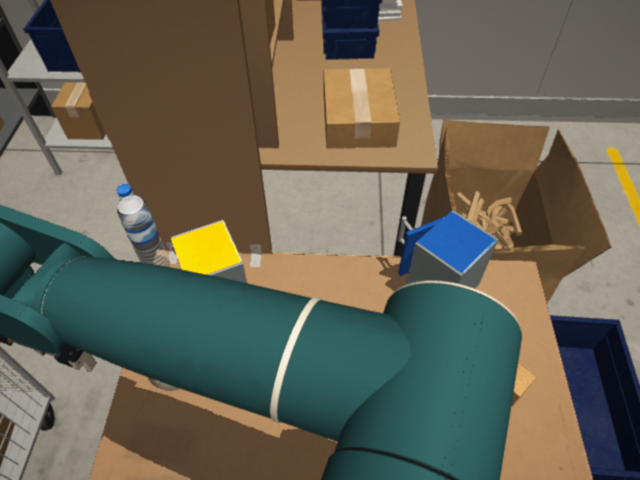

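View pics/side0.png

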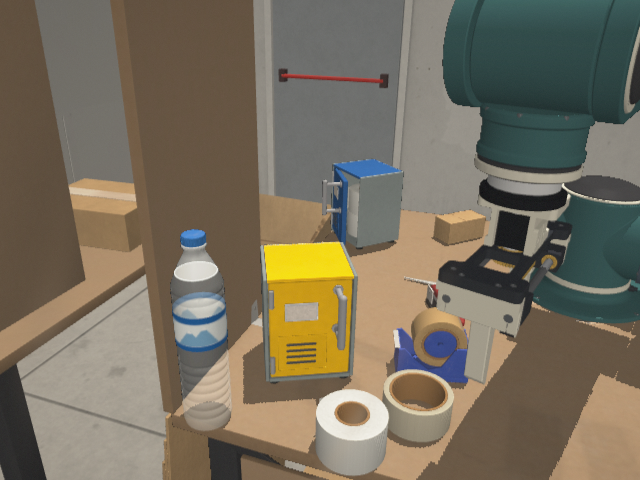

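```bash
cat > h.py <<'E'
from rig import robot, eyes
import cv2, numpy as np
from scipy.spatial.transform import Rotation as R
def Q(q): return R.from_quat([q[1],q[2],q[3],q[0]])
def pose(n,st=None):
    m=eyes.camera_model(n)
    if n!="wrist": return m["camera_matrix"],Q(m["attitude"]).as_matrix(),np.array(m["position"])
    T=Q(st["tcp_rot"]).as_matrix(); M=m["mount"]
    return m["camera_matrix"],T@M[:3,:3],T@M[:3,3]+st["tool_pos"]
def ray(P,uv):
    K,A,p=P; d=A@np.linalg.solve(K,[uv[0],uv[1],1.]); return p,d/np.linalg.norm(d)
def onz(P,uv,z):
    p,d=ray(P,uv); return p+d*(z-p[2])/d[2]
def proj(P,X):
    K,A,p=P; c=K@(A.T@(np.array(X)-p)); return c[:2]/c[2]
E
python3 - <<'E'
from h import *
a=cv2.imread("pics/top0.png")[200:290,380:510]; b=cv2.imread("pics/side0.png")[150:260,310:410]
a=cv2.resize(a,None,fx=4,fy=4,interpolation=cv2.INTER_CUBIC); b=cv2.resize(b,None,fx=4,fy=4,interpolation=cv2.INTER_CUBIC)
h=max(a.shape[0],b.shape[0]); c=np.zeros((h,a.shape[1]+b.shape[1],3),np.uint8)
c[:a.shape[0],:a.shape[1]]=a; c[:b.shape[0],a.shape[1]:]=b; c=c[:, :]
c=cv2.resize(c,(int(c.shape[1]*.85),int(c.shape[0]*.85)),interpolation=cv2.INTER_AREA)
cv2.imwrite("pics/crop.png",c); print(c.shape)
# blue top mask
im=cv2.imread("pics/top0.png"); hsv=cv2.cvtColor(im,cv2.COLOR_BGR2HSV)
m=cv2.inRange(hsv,(100,150,120),(120,255,255)); m[:, :380]=0; m[:205]=0; m[290:]=0; m[:,510:]=0
cs,_=cv2.findContours(m,0,2); k=max(cs,key=cv2.contourArea); print(cv2.contourArea(k)); 
print(cv2.approxPolyDP(k,2,True)[:,0].tolist())
print(np.unique(hsv[245,455]),hsv[260,406],hsv[235,418])
E
```

```text
(374, 782, 3)
2448.5
[[407, 232], [409, 235], [431, 226], [417, 241], [460, 271], [494, 241], [452, 212]]
[107 183 206] [108 207  80] [108 206  94]
```

View pics/crop.png

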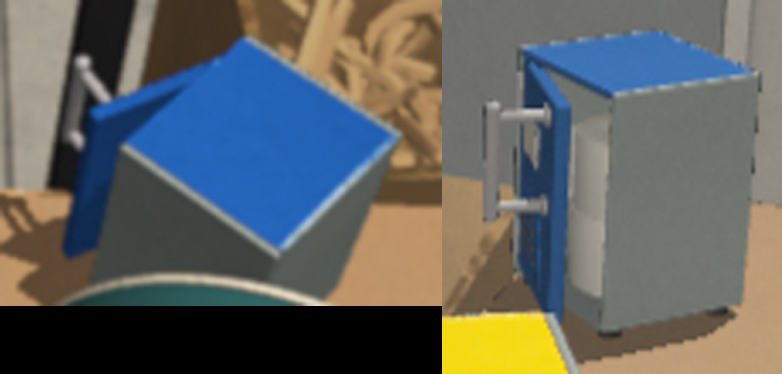

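```bash
python3 - <<'E'
from h import *
T=pose("top");S=pose("side")
c=[onz(T,p,.19) for p in ([452,212],[417,241],[460,271],[494.5,241])]
for x in c: print(x.round(4))
e=[c[(i+1)%4]-c[i] for i in range(4)]; print([np.linalg.norm(v).round(4) for v in e])
print("top-bar",onz(T,(404.1,218.2),.18),onz(T,(402.1,239.7),.09)); print("side-bar",onz(S,(324.7,180.3),.18),onz(S,(324.3,213.8),.09))
# side top corners: crop(520,46),(612,96),(757,73),(660,31)
for q in [(520,46),(612,96),(757,73),(660,31)]:
    print("side",onz(S,(310+(q[0]-442)/3.4,150+q[1]/3.4),.19).round(4))
print("door free top corner", onz(T,(407.,232),.183), onz(S,(310+(569-442)/3.4,150+106/3.4),.183))
hsv=cv2.cvtColor(cv2.imread("pics/side0.png"),cv2.COLOR_BGR2HSV)
E
```

```text
[ 0.5989 -0.106   0.19  ]
[ 0.5099 -0.019   0.19  ]
[ 0.4319 -0.104   0.19  ]
[ 0.5162 -0.1899  0.19  ]
[np.float64(0.1245), np.float64(0.1154), np.float64(0.1204), np.float64(0.1178)]
top-bar [0.58463031 0.00397712 0.18      ] [ 0.592541   -0.00249193  0.09      ]
side-bar [0.58968029 0.00687236 0.18      ] [ 0.59352862 -0.00686953  0.09      ]
side [ 0.6069 -0.1087  0.19  ]
side [ 0.508  -0.0088  0.19  ]
side [ 0.4258 -0.1041  0.19  ]
side [ 0.5194 -0.1929  0.19  ]
door free top corner [5.40797855e-01 3.04452940e-04 1.83000000e-01] [0.53508759 0.00279806 0.183     ]
```

```bash
cat > plan.py <<'E'
from h import *
def go(p,yaw,s=None):
    """turn (deg about tool y) and tool-axis shift (after turning) to reach TCP p with tool x at yaw deg"""
    s=s or robot.get_state(); A=Q(s["tcp_rot"]).as_matrix()
    x=np.array([np.cos(np.radians(yaw)),np.sin(np.radians(yaw)),0]); y=np.array([0,0,-1.]); B=np.c_[x,y,np.cross(x,y)]
    rv=R.from_matrix(A.T@B).as_rotvec(degrees=True)
    return rv.round(2),(B.T@(np.array(p)-s["tool_pos"])).round(4),(A.T@(np.array(p)-s["tool_pos"])).round(4)
E
python3 - <<'E'
from plan import *
s=robot.get_state(); print(Q(s["tcp_rot"]).as_matrix().round(3))
for w in (118.4,-61.6): print(w,go([.590,0,.26],w))
S=pose("side");print("tcp px",proj(S,s["tool_pos"]))
T=pose("top");print("yellow",[onz(T,p,.19).round(3) for p in ((224,222),(173,237),(190,280),(243,264))])
E
```

```text
[[ 0.277 -0.    -0.961]
 [ 0.961 -0.001  0.277]
 [-0.001 -1.     0.   ]]
118.4 (array([-2.000e-02, -4.449e+01, -6.000e-02]), array([-0.762 , -0.042 , -0.0461]), array([-0.5113, -0.0415, -0.5669]))
-61.6 (array([ 7.0000e-02,  1.3551e+02, -3.0000e-02]), array([ 0.762 , -0.042 ,  0.0461]), array([-0.5113, -0.0415, -0.5669]))
tcp px [492.58732071 355.00516365]
yellow [array([0.55 , 0.419, 0.19 ]), array([0.501, 0.528, 0.19 ]), array([0.387, 0.466, 0.19 ]), array([0.433, 0.36 , 0.19 ])]
```

```bash
python3 -m handwheel '[[[0,-0.007,0],[0,-6.36,0]],[[0,-0.007,0],[0,-6.36,0]],[[0,-0.007,0],[0,-6.36,0]],[[0,-0.007,0],[0,-6.36,0]],[[0,-0.007,0],[0,-6.36,0]],[[0,-0.007,0],[0,-6.36,0]],[[0,-0.007,0],[0,-6.36,0]]]' 1 && python3 -m handwheel '[[[-0.032,0,-0.0019],[0,0,0]],[[-0.032,0,-0.0019],[0,0,0]],[[-0.032,0,-0.0019],[0,0,0]],[[-0.032,0,-0.0019],[0,0,0]],[[-0.032,0,-0.0019],[0,0,0]],[[-0.032,0,-0.0019],[0,0,0]],[[-0.032,0,-0.0019],[0,0,0]],[[-0.032,0,-0.0019],[0,0,0]]]'
```

```text
time_s: 0.68
tool_pos: [0.187, 0.6485, 0.2675]
tcp_rot: [0.36, -0.36, -0.608, 0.609]
ft_force: [-0.5, 0.4, 0.7]
gripper_width: 1.0
time_s: 1.35
tool_pos: [0.3227, 0.4292, 0.2674]
tcp_rot: [0.362, -0.362, -0.607, 0.608]
ft_force: [0.6, 0.5, 0.1]
gripper_width: 0.996
```

```bash
python3 -m handwheel '[[[-0.032,0,-0.0019],[0,0,0]],[[-0.032,0,-0.0019],[0,0,0]],[[-0.032,0,-0.0019],[0,0,0]],[[-0.032,0,-0.0019],[0,0,0]],[[-0.032,0,-0.0019],[0,0,0]],[[-0.032,0,-0.0019],[0,0,0]],[[-0.032,0,-0.0019],[0,0,0]],[[-0.032,0,-0.0019],[0,0,0]]]' && python3 -m handwheel '[[[-0.032,0,-0.0019],[0,0,0]],[[-0.032,0,-0.0019],[0,0,0]],[[-0.032,0,-0.0019],[0,0,0]],[[-0.032,0,-0.0019],[0,0,0]],[[-0.032,0,-0.0019],[0,0,0]],[[-0.032,0,-0.0019],[0,0,0]],[[-0.032,0,-0.0019],[0,0,0]],[[0,0,0],[0,0,0]]]' && python3 - <<'E'
from plan import *
s=robot.get_state(); im=eyes.get_image("wrist"); cv2.imwrite("pics/w1.png",im[:,:,::-1])
print(s["tool_pos"],go([.59,0,.26],118.4,s)); P=pose("wrist",s)
for X in ([.590,0,.18],[.590,0,.16],[.5964,-.1054,.19],[.6087,-.1093,.19]): print(proj(P,X))
np.save("s.npy",np.r_[s["tool_pos"],s["tcp_rot"]])
E
```

```text
time_s: 2.02
tool_pos: [0.458, 0.2113, 0.2675]
tcp_rot: [0.362, -0.362, -0.607, 0.607]
ft_force: [-0.2, 0.9, 0.3]
gripper_width: 0.999
time_s: 2.68
tool_pos: [0.5775, 0.0183, 0.2665]
tcp_rot: [0.363, -0.363, -0.606, 0.607]
ft_force: [-0.8, 0.2, 0.4]
gripper_width: 1.0
[0.57752449 0.01826725 0.26649573] (array([-0.1 , -0.14, -0.01]), array([-0.022 ,  0.0065, -0.0023]), array([-0.022 ,  0.0065, -0.0024]))
[287.26634049 250.51252894]
[289.23699619 243.33835923]
[147.62473166 194.15040372]
[136.15946872 206.87412941]
```

View pics/w1.png

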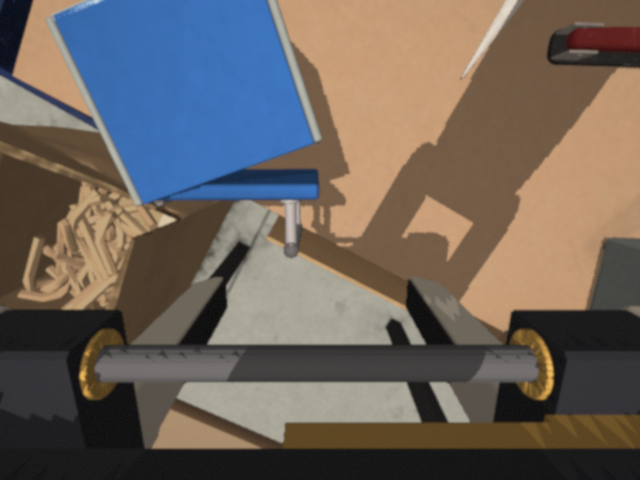

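```bash
python3 - <<'E'
from plan import *
v=np.load("s.npy"); s=dict(tool_pos=v[:3],tcp_rot=v[3:]); P=pose("wrist",s)
b=onz(P,(291,249),.18); A=onz(P,(141,203),.19); B=onz(P,(320,139),.19)
print("bar",b,"A",A,"B",B,np.linalg.norm(A-B)); u=(B-A)/np.linalg.norm(B-A); n=np.array([u[1],-u[0],0])
D0=onz(P,(319,171),.186);D1=onz(P,(215,171),.186);w=(D0-D1);print("u deg",np.degrees(np.arctan2(u[1],u[0])),"door deg",np.degrees(np.arctan2(w[1],w[0])))
h=A+.0115*u-.006*n; print("hinge",h, np.linalg.norm((b-h)[:2]))
print(go([b[0],b[1],.141],118.4,s))
E
```

```text
bar [0.5875856  0.00195381 0.18      ] A [ 0.60447938 -0.10726729  0.19      ] B [ 0.50678476 -0.01683534  0.19      ] 0.13312465919176414
u deg 137.21081928977216 door deg 118.2548804387808
hinge [ 0.59196419 -0.10385845  0.19      ] 0.1059028193851819
(array([-0.1 , -0.14, -0.01]), array([-0.0191,  0.1255, -0.0011]), array([-0.0191,  0.1255, -0.0013]))
```

```bash
python3 -m handwheel '[[[-0.0095,0.01,-0.0006],[0,0,0]],[[-0.0095,0.01,-0.0006],[0,0,0]],[[0,0.02,0],[0,0,0]],[[0,0.02,0],[0,0,0]],[[0,0.02,0],[0,0,0]],[[0,0.02,0],[0,0,0]],[[0,0.0255,0],[0,0,0]],[[0,0,0],[0,0,0]]]' && python3 -m handwheel '[[[0,0,0],[0,0,0]],[[0,0,0],[0,0,0]],[[0,0,0],[0,0,0]],[[0,0,0],[0,0,0]],[[0,0,0],[0,0,0]],[[0,0,0],[0,0,0]],[[0,0,0],[0,0,0]],[[0,0,0],[0,0,0]]]' -1 25 && python3 -m handwheel '[[[0,0,0],[0,0,0]],[[0,0,0],[0,0,0]],[[0,0,0],[0,0,0]],[[0,0,0],[0,0,0]]]' && python3 - <<'E'
from plan import *
s=robot.get_state(); im=eyes.get_image("wrist"); cv2.imwrite("pics/w2.png",im[:,:,::-1])
print(s["tool_pos"])
E
```

```text
time_s: 3.4
tool_pos: [0.5838, 0.0064, 0.1363]
tcp_rot: [0.364, -0.36, -0.606, 0.609]
ft_force: [-0.2, 1.1, -1.3]
gripper_width: 0.999
time_s: 4.07
tool_pos: [0.586, 0.006, 0.1423]
tcp_rot: [-0.362, 0.362, 0.608, -0.607]
ft_force: [0.2, 0.7, 0.2]
gripper_width: 0.476
time_s: 4.4
tool_pos: [0.5861, 0.0045, 0.1421]
tcp_rot: [0.361, -0.363, -0.606, 0.608]
ft_force: [2.4, -30.8, -1.7]
gripper_width: 0.194
[0.58613777 0.00449859 0.14210019]
```

View pics/w2.png

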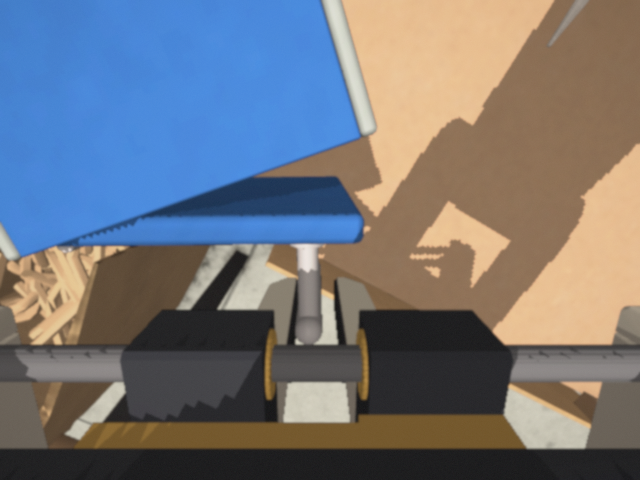

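```bash
python3 -m handwheel '[[[-0.002,0,0],[0,0,0]],[[-0.001,0,0],[0,0,0]],[[0,0,0],[0,0,0]],[[0,0,0],[0,0,0]],[[0,0,0],[0,0,0]],[[0,0,0],[0,0,0]]]'
```

```text
time_s: 4.95
tool_pos: [0.5874, 0.0016, 0.1421]
tcp_rot: [0.362, -0.363, -0.606, 0.608]
ft_force: [-0.8, -14.4, -0.7]
gripper_width: 0.124
```

```bash
python3 -m handwheel '[[[-0.001,0,0],[0,0,0]],[[-0.0044,0,-0.0085],[0,5,0]],[[-0.0044,0,-0.0085],[0,5,0]],[[-0.0044,0,-0.0085],[0,5,0]],[[0,0,0],[0,0,0]],[[0,0,0],[0,0,0]]]' && python3 -c "
from plan import *
print(go([.5944+.1092*np.cos(np.radians(77.9-0+0)),-.1065+.1092*np.sin(np.radians(77.9)),.141],103.3))"
```

```text
time_s: 5.45
tool_pos: [0.6165, 0.0004, 0.1421]
tcp_rot: [0.437, -0.437, -0.555, 0.556]
ft_force: [-0.7, -1.4, 1.2]
gripper_width: 0.121
(array([-0.01,  0.27, -0.01]), array([-0.0003,  0.0011, -0.0007]), array([-0.0003,  0.0011, -0.0007]))
```

```bash
python3 -m handwheel '[[[-0.0044,0,-0.0085],[0,5,0]],[[-0.0044,0,-0.0085],[0,5,0]],[[-0.0044,0,-0.0085],[0,5,0]],[[-0.0044,0,-0.0085],[0,5,0]],[[0,0,0],[0,0,0]],[[0,0,0],[0,0,0]]]' && python3 -m handwheel '[[[-0.0044,0,-0.0085],[0,5,0]],[[-0.0044,0,-0.0085],[0,5,0]],[[-0.0044,0,-0.0085],[0,5,0]],[[-0.0044,0,-0.0085],[0,5,0]],[[0,0,0],[0,0,0]],[[0,0,0],[0,0,0]]]'
```

```text
time_s: 5.95
tool_pos: [0.6521, -0.0126, 0.1421]
tcp_rot: [0.527, -0.527, -0.472, 0.471]
ft_force: [3.9, 6.2, -1.4]
gripper_width: 0.125
time_s: 6.45
tool_pos: [0.6813, -0.0375, 0.1422]
tcp_rot: [0.601, -0.601, -0.374, 0.372]
ft_force: [9.3, 8.7, -3.2]
gripper_width: 0.122
```

```bash
python3 -m handwheel '[[[-0.0036,0,-0.0085],[0,5,0]],[[-0.0036,0,-0.0085],[0,5,0]],[[-0.0040,0,-0.0085],[0,5,0]],[[-0.0021,0,-0.0042],[0,2.5,0]],[[0,0,0],[0,0,0]],[[0,0,0],[0,0,0]],[[0,0,0],[0,0,0]]]' && python3 - <<'E'
from plan import *
s=robot.get_state(); im=eyes.get_image("wrist"); cv2.imwrite("pics/w3.png",im[:,:,::-1])
np.save("s3.npy",np.r_[s["tool_pos"],s["tcp_rot"]]); x=Q(s["tcp_rot"]).as_matrix()[:,0]; print("toolx yaw",np.degrees(np.arctan2(x[1],x[0])))
E
```

```text
time_s: 7.03
tool_pos: [0.6979, -0.0653, 0.1421]
tcp_rot: [0.651, -0.65, -0.277, 0.277]
ft_force: [4.5, 1.5, -1.9]
gripper_width: 0.123
toolx yaw 46.167276232352116
```

View pics/w3.png

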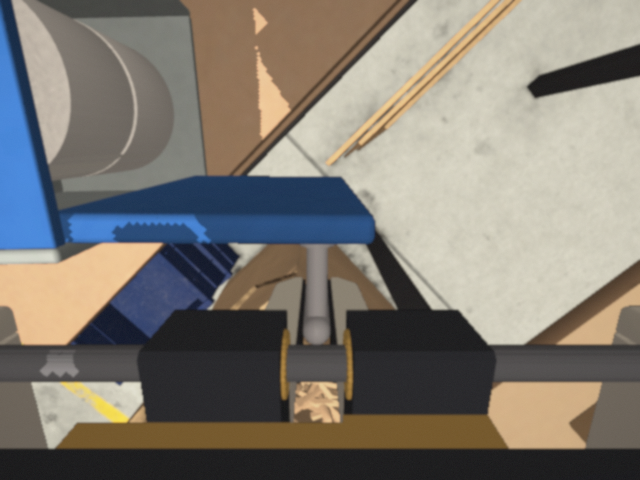

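```bash
python3 - <<'E'
from plan import *
v=np.load("s3.npy"); P=pose("wrist",dict(tool_pos=v[:3],tcp_rot=v[3:]))
f=lambda a,b,z: np.degrees(np.arctan2(*(onz(P,b,z)-onz(P,a,z))[[1,0]]))
print(f((60,245),(14,0),.19), f((75,242),(372,242),.16), f((80,212),(345,212),.186))
E
```

```text
135.1663338398358 46.15803875871802 46.15924020602192
```

```bash
python3 -m handwheel '[[[0,0,-0.0015],[0,0,0]],[[0,0,0],[0,0,0]]]' && python3 -m handwheel '[[[0,0,0],[0,0,0]],[[0,0,0],[0,0,0]],[[0,0,0],[0,0,0]],[[0,0,0],[0,0,0]],[[0,0,0],[0,0,0]],[[0,0,0],[0,0,0]],[[0,0,0],[0,0,0]],[[0,0,0],[0,0,0]]]' 1 && python3 -m handwheel '[[[0,-0.008,0],[0,0,0]],[[0,-0.015,0],[0,0,0]],[[0,-0.025,0],[0,0,0]],[[0,-0.025,0],[0,0,0]],[[0,-0.025,0],[0,0,0]],[[0,-0.025,0],[0,0,0]],[[0,-0.02,0],[0,0,0]],[[0,0,0],[0,0,0]]]' && python3 -m handwheel '[[[0,0,0],[0,0,0]],[[0,0,0],[0,0,0]],[[0,0,0],[0,0,0]]]' && python3 - <<'E'
from plan import *
s=robot.get_state(); w=eyes.get_image("wrist"); d=eyes.get_image("side")
cv2.imwrite("pics/f.png",np.hstack([cv2.resize(i,(400,300),interpolation=cv2.INTER_AREA) for i in (w,d)])[:,:,::-1])
E
```

```text
time_s: 7.25
tool_pos: [0.6985, -0.0666, 0.1421]
tcp_rot: [0.651, -0.651, -0.276, 0.277]
ft_force: [-3.9, 1.0, 0.8]
gripper_width: 0.126
time_s: 7.92
tool_pos: [0.6992, -0.0668, 0.1422]
tcp_rot: [-0.651, 0.651, 0.276, -0.276]
ft_force: [0.2, -0.2, 0.9]
gripper_width: 0.646
time_s: 8.58
tool_pos: [0.6999, -0.0669, 0.2922]
tcp_rot: [-0.65, 0.652, 0.278, -0.274]
ft_force: [-0.8, -0.0, 0.2]
gripper_width: 0.999
time_s: 8.83
tool_pos: [0.6989, -0.0668, 0.2842]
tcp_rot: [0.651, -0.651, -0.275, 0.276]
ft_force: [0.6, -0.5, -0.3]
gripper_width: 1.001
```

View pics/f.png

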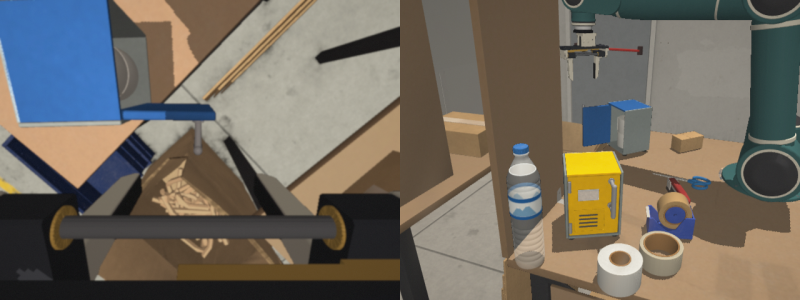

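The door stands square to the cabinet: in the wrist view its edge is near level at row 108 and the cabinet's edge near upright at column 115. The gripper is clear above it and open, and the yellow door is shut.

```bash
python3 -c "
from rig import robot
print(robot.finish_job())"
```

```text
the job is handed in; nothing more can be done
None
```

The blue door is open about square to its cabinet, and I let go and handed the job in at about 9 s. I gripped its bar from above and swung it about 72° around its hinge. I then opened the gripper and lifted it about 140 mm clear.

- **Door angle:** just before release I measured 89.0° (1.55 rad) between the door and the cabinet front in the wrist image. A last nudge of 1.5 mm should bring it to about 90°. After release I checked it only by eye, and it was still square.
- **Nothing else disturbed:** the last side picture shows the yellow door shut and the bottle standing. Nothing looked knocked over or fallen.
- **Forces:** the wrist read about 31 N while the fingers closed, because the bar was about 3 mm off centre. I corrected that, and it stayed under 15 N during the swing. The readings were near zero after release.
- **Disagreement:** the brief says the front faces +y, −x, but the pictures showed the blue door facing about +x, +y. I followed the pictures. The hinge at the far end and the clockwise opening matched the brief.

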